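# Find the rocking cover on the scent board and seat it

### The arm

A 6-joint arm with a two-finger parallel gripper is mounted at the origin on a cart in front of the work surface, level with it; the furniture and walls round the work are solid. World frame = base frame: x ahead of the robot, y to its left, z up, the work surface at z = 0. Lengths are in m, angles in rad, forces in N, time in s.
With the tool pointing down it reaches from about 0.4 to 0.825 m from the base axis. Payload 7 kg.
Tool frame: the origin (TCP) lies midway between the tips of the shut fingers; the grasp point (between the pads) lies 19 mm behind it; z points along the fingers, y is the line along which they close (so a half turn about z gives the same grasp; the last joint's range is limited). The gripper opens to 88 mm and grips with 3 to 60 N. Pads are 19 mm wide; open, the fingers measure 130 mm over their backs; the gripper's body (78 mm by 193 mm) begins 47 mm behind the grasp point.
Start: joints at [-1.056, 0.359, 0.012, 0, -1.224, -0.288], TCP at [0.152, -0.658, 0.202] pointing down, gripper open.
Joint ranges: [-3.07, 3.07], [-1.43, 2.12], [-1.02, 1.25], [-3.03, 1.67], [-3.05, -0], [-3.03, 3.03]. Speed limits (rad/s): [2.39, 2.39, 3.01, 3.14, 3.14, 3.14].

### API

Orientations are given as [roll, pitch, yaw] about the fixed x, y, z axes, in that order (R = Rz(yaw) Ry(pitch) Rx(roll)).
In Python, from station import get_state, grab_frame, calibration, job_done, boxes_of, regions_of, spot_point gives the robot as it stands. The module is installed in compiled form; this text tells all that it offers.
- The arm moves only by the tool arm_command, never from a script. Its argument "commands" is a list of rows, each an object of numbers: "tx", "ty", "tz": the shift along the tool's x, y, z each as a share of 25 cm, from -1 to 1; "twist": the turn about the tool's z as a share of 180 degrees, from -1 to 1. A call has exactly 8 rows; each row is the pose to reach, as a shift and turn from the pose commanded when the call began, along the tool's axes at that moment, turning the shorter way round; what a row does not reach only later rows make up. A row lasts 1/12 s, in which the tool goes at most 41.7 mm and 7.16 degrees, less where a joint would pass 70% of its speed; a pose out of reach is approached as far as the arm can. A call with a number of a shift or a turn outside -1 to 1 is refused whole. A call with a gripper value outside its range is refused whole. "claw" is the opening, from 0 (shut) to 1 (fully open), set as the call begins (left out, the last holds). The fingers move at their own pace and stop on an object; "grip_force" is the grip in N (left out, the last holds). Time passes only in rows, so rows that repeat a pose let the fingers close, or fill a call up. It gives the time, the measured TCP pose, the force, the opening and the grip force at its end, in the units of the state.
- get_state(): the state, without advancing time (a new reading comes with each control period).
- grab_frame(name): name is "scene" or "top" or "wrist"; returns the picture (480x640x3 uint8, red, green, blue); there is no depth.
- calibration(name): a dict with "camera_matrix" (3x3 intrinsics, pixels), "extrinsics" (4x4, takes a point from camera to world coordinates). Camera axes: x right, y down, z forward; pixel columns grow to the right and rows downward; lengths in m; the calibration is good to about 2 mm. A picture is of the moment at which its call begins: read the wrist's pose just before it. calibration takes no time and is no camera call; for the wrist camera it gives the pose at the moment of the call.
- job_done(): hands the job in; it is judged then, once.
Trained networks look in the newest picture that a camera, given by its name, has taken for a name from the list of things; names that differ only in an ending like _2 or _b are one class to them, and where a whole thing is asked for, a point or a joint stands for the part that bears it (a point fixed in the world has none). Each returns a list of dicts, best first, with "score" (0 to 1); they miss things now and then, are a little off and sometimes report something else, mostly with a low value. They report only what shows in the picture. A call takes as long as a camera call.
- boxes_of(query, camera): "rect" ([left, top, right, bottom] in pixels, round what is visible of it).
- regions_of(query, camera): "region" (480x640 bool, what is visible of it) and "rect" ([left, top, right, bottom] in pixels, round what is visible of it).
- spot_point(query, camera): "uv" ([column, row] in pixels: a listed point, or the origin of a listed thing).
The state is a dict: "t": time; "q": joint angles; "qd": joint speeds; "joint_efforts": joint torques, N m; "eef_pos": TCP position; "ee_rot": TCP orientation; "force": force on the tool from outside, world axes, zero at the start; "moment": the same for the moment, N m; "width": finger opening in m; "gripper_force": force on a finger pad.
Only numpy, scipy, OpenCV 4.12 (cv2) and the standard library are available. Lean on these libraries where they do the work, as an engineer would, in place of code of your own. Each camera call takes 0.05 s, during which the arm holds its last target. There are 200 camera calls.

### The job

One of the four identical white covers on the wooden scent board is not home. Feel them with light fingertip presses near an edge until you find the one that rocks, then push that one home with a firm press on its middle, so that all four lie flat in their wells. Press firmly on no other cover, lift nothing, and leave the things round the board where they are.

Things in the scene. Friction and masses are not known exactly. Their poses are not given: they have to be found in the camera images.
- scent_board: Fixed wooden scent board, 210 x 210 mm plus 8 mm of edging, 22 mm high, on soft rubber feet (it gives 1 mm per 4 N, 4 mm at most, and springs back); origin under its centre, x away from the robot, y to the left (turned up to 0.3 rad). Four square wells, 78.5 mm wide, at (+-48, +-48) mm from the origin, each with a flat ledge, 9 mm wide, 14 mm above the table.
- cover1: Loose square cover in the near left well (board frame -48, +48 mm). 76 x 76 x 12 mm, about 80 g, white glazed ceramic with a blue flower, origin at the centre of its underside, z up; all four are alike. Home, it lies flat on the ledge (underside 14 mm, top 26 mm above the table) and does not tip.
- cover2: Loose square cover in the near right well (board frame -48, -48 mm). Same as cover1. In one well, another each time, the cover rests on a hidden catch, 10 x 10 mm, under its middle: it lies nearly level, 3 mm too high. 1 to 5 N near the middle of an edge (26 mm from its centre) tip it by about 5 degrees; let go, it comes back.
- cover3: Loose square cover in the far left well (board frame +48, +48 mm). Same as cover1. Seating the loose one: 17 to 20 N straight down on its middle (within 5 mm) push the catch down for good and the cover sinks 3 mm on its ledge.
- cover4: Loose square cover in the far right well (board frame +48, -48 mm). Same as cover1. Probing: a few newtons are enough; a sound cover must not be pressed with more than 14 N while the loose one is still up.
- tin_red: Candle tin with a red band, 64 mm across, 45 mm high, loose, left of the board; origin under its centre. Bystander.
- tin_blue: Candle tin with a blue band, 64 mm across, 45 mm high, loose, behind the board; origin under its centre. Bystander.
- soap_bar: Cream wrapped soap bar, 52 x 78 x 26 mm, loose, right of the board; origin under its centre. Bystander.
- bell: Brass counter bell, 82 mm across, 61 mm high, loose, on the right; origin under its centre. Bystander.

How it is judged:
On the way, in this order (a step that is already met when the one before it is completed fails the run):
1. the loose cover is pressed near an edge, so that it tips (over 0.05 rad) (angle between any of cover1, cover2, cover3, cover4's own z axis and vertical above 0.05 rad), for 0.1 s.
2. all four covers are down on their ledges (z of each of cover1, cover2, cover3, cover4 in the frame of scent_board below 0.0155 m), for 0.2 s.
At the end, for the whole second after the job is handed in: All four covers lie at rest in their wells, underside within 1.5 mm of the ledge and level within 0.025 rad (all of step 2 and z of each of cover1, cover2, cover3, cover4 in the frame of scent_board above 0.0125 m and angle between each of cover1, cover2, cover3, cover4's own z axis and vertical below 0.025 rad and linear speed of each of cover1, cover2, cover3, cover4 below 0.01 m/s); the robot touches nothing.
It fails at once if a sound cover was pressed hard (over 14 N) while the loose one was still up ((contact force between the fingers and cover1 above 14 N and z of cover1 in the frame of scent_board below 0.0155 m and z of any of cover2, cover3, cover4 in the frame of scent_board above 0.0155 m) or (contact force between the fingers and cover2 above 14 N and z of cover2 in the frame of scent_board below 0.0155 m and z of any of cover1, cover3, cover4 in the frame of scent_board above 0.0155 m) or (contact force between the fingers and cover3 above 14 N and z of cover3 in the frame of scent_board below 0.0155 m and z of any of cover1, cover2, cover4 in the frame of scent_board above 0.0155 m) or (contact force between the fingers and cover4 above 14 N and z of cover4 in the frame of scent_board below 0.0155 m and z of any of cover1, cover2, cover3 in the frame of scent_board above 0.0155 m)).
It fails at once if a cover was lifted or carried out of its well (z of any of cover1, cover2, cover3, cover4 in the frame of scent_board above 0.023 m).
It fails at once if a bystander was pushed more than 15 mm (distance of any of tin_red, tin_blue, soap_bar, bell from where it was at the start of the episode above 0.015 m).
It fails at once if a cover was pressed with more than 60 N (contact force between the fingers and cover1 above 60 N or contact force between the fingers and cover2 above 60 N or contact force between the fingers and cover3 above 60 N or contact force between the fingers and cover4 above 60 N).
It also fails if it takes over 54 s, if anything falls off the work surface, if the arm or the gripper's body presses on something with over 40 N, if the wrist force passes 120 N, or if a joint passes its speed limit or range.

## Working session

There is one attempt and no reset: what is moved stays moved. The work goes in short steps, Python scripts to look and compute and a tool call to move; the robot and the scene stay as the last step left them, time stands still between calls to the robot, and variables do not carry over. Pictures are saved under pics/ and viewed, at most 10 in all, crops included, and the job is handed in when it is done.

Besides the shell and the picture viewer there is one more tool, called after ">>>" as name(argument=value, ...) on one line, values as JSON. arm_command: Moves the arm, as the interface text tells. Shift numbers are shares of 25 cm and turn numbers shares of 180 degrees, none past 1 either way. Its arguments: {"type":"object","properties":{"commands":{"type":"array"},"claw":{"type":"number"},"grip_force":{"type":"number"}},"required":["commands"]}

```bash
mkdir -p pics
cat > h.py <<'E'
from station import *
import numpy as np, cv2
def ray(cam,uv,z):
    c=calibration(cam);K=np.array(c["camera_matrix"]);T=np.array(c["extrinsics"])
    d=T[:3,:3]@np.linalg.solve(K,[uv[0],uv[1],1.]);o=T[:3,3]
    return o+d*(z-o[2])/d[2]
E
python3 - <<'E'
from h import *
for c in ["top","scene"]:
    cv2.imwrite(f"pics/{c}0.png",grab_frame(c)[:,:,::-1])
    for n in ["scent_board","cover1","tin_red","tin_blue","soap_bar","bell"]:
        for r in boxes_of(n,c)[:5]:
            b=r["rect"]; print(c,n,round(r["score"],2),np.round(b), ray(c,[(b[0]+b[2])/2,(b[1]+b[3])/2],0.026).round(3))
s=get_state();print(s["t"],s["eef_pos"],s["ee_rot"],s["force"],s["width"])
E
```

```text
top scent_board 0.98 [243. 206. 349. 311.] [0.571 0.061 0.026]
top cover1 0.73 [299. 223. 333. 258.] [0.611 0.014 0.026]
top cover1 0.72 [257. 218. 292. 255.] [0.622 0.11  0.026]
top cover1 0.62 [254. 258. 289. 297.] [0.527 0.117 0.026]
top cover1 0.59 [296. 264. 330. 297.] [0.519 0.023 0.026]
top tin_red 0.67 [211. 213. 240. 242.] [0.643 0.222 0.026]
top tin_blue 0.8 [283. 173. 309. 199.] [0.738 0.06  0.026]
top soap_bar 0.65 [350. 240. 382. 264.] [ 0.582 -0.1    0.026]
top soap_bar 0.63 [257. 217. 294. 253.] [0.624 0.108 0.026]
top bell 0.78 [423. 273. 460. 307.] [ 0.493 -0.273  0.026]
scene scent_board 0.94 [257. 231. 392. 325.] [0.542 0.082 0.026]
scene cover1 0.93 [327. 260. 371. 292.] [0.508 0.036 0.026]
scene cover1 0.91 [293. 274. 341. 311.] [0.52  0.127 0.026]
scene cover1 0.65 [271. 255. 316. 283.] [0.614 0.113 0.026]
scene cover1 0.55 [306. 239. 347. 266.] [0.602 0.015 0.026]
scene tin_red 0.91 [234. 273. 263. 305.] [0.631 0.231 0.026]
scene tin_red 0.24 [328. 260. 371. 289.] [0.511 0.031 0.026]
scene soap_bar 0.97 [348. 227. 381. 254.] [ 0.57  -0.085  0.026]
0.7 [ 0.15176399 -0.65773284  0.20182326] [-3.14146880e+00  6.24833159e-06 -2.91478923e+00] [ 0.7185013  -0.95726911  0.36844362] 0.08767037755362715
```

View pics/top0.png

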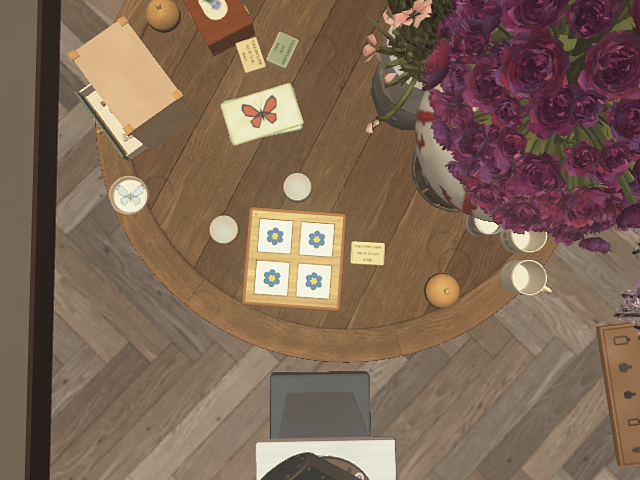

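The top view shows the board at about (295,260) px, which is roughly (0.57, 0.065) m with yaw around -0.1. The tins are behind and left of it, the soap is on its right at (367,253), and the bell is at (442,290). A straight line from the start pose is clear at z = 0.2.

>>> arm_command(commands=[{"tx": -0.91,"ty": 0.975,"tz": 0},{"tx": -0.91,"ty": 0.975,"tz": 0},{"tx": -0.91,"ty": 0.975,"tz": 0},{"tx": -0.91,"ty": 0.975,"tz": 0},{"tx": -0.91,"ty": 0.975,"tz": 0},{"tx": -0.91,"ty": 0.975,"tz": 0},{"tx": -0.91,"ty": 0.975,"tz": 0},{"tx": -0.91,"ty": 0.975,"tz": 0}], claw=0, grip_force=10)

```text
invalid input
```

>>> arm_command(commands=[{"tx": -0.91,"ty": 0.975,"tz": 0},{"tx": -0.91,"ty": 0.975,"tz": 0},{"tx": -0.91,"ty": 0.975,"tz": 0},{"tx": -0.91,"ty": 0.975,"tz": 0},{"tx": -0.91,"ty": 0.975,"tz": 0},{"tx": -0.91,"ty": 0.975,"tz": 0},{"tx": -0.91,"ty": 0.975,"tz": 0},{"tx": -0.91,"ty": 0.975,"tz": 0}])

```text
invalid input
```

>>> arm_command(commands=[{"tx": -0.3,"ty": 0.3,"tz": 0,"twist": -0.04},{"tx": -0.45,"ty": 0.48,"tz": 0,"twist": -0.08},{"tx": -0.45,"ty": 0.48,"tz": 0,"twist": -0.12},{"tx": -0.45,"ty": 0.48,"tz": 0,"twist": -0.16},{"tx": -0.45,"ty": 0.48,"tz": 0,"twist": -0.2},{"tx": -0.45,"ty": 0.48,"tz": 0,"twist": -0.24},{"tx": -0.45,"ty": 0.48,"tz": 0,"twist": -0.28},{"tx": -0.45,"ty": 0.48,"tz": 0,"twist": -0.32}])

```text
t: 1.37
eef_pos: [0.2348, -0.5152, 0.2022]
ee_rot: [-3.141, -0.0, -1.908]
force: [0.3, -0.3, 0.4]
width: 0.0876
gripper_force: 0.0
```

>>> arm_command(commands=[{"tx": -1,"ty": -0.15,"tz": 0,"twist": 0},{"tx": -1,"ty": -0.15,"tz": 0,"twist": 0},{"tx": -1,"ty": -0.15,"tz": 0,"twist": 0},{"tx": -1,"ty": -0.15,"tz": 0,"twist": 0},{"tx": -1,"ty": -0.15,"tz": 0,"twist": 0},{"tx": -1,"ty": -0.15,"tz": 0,"twist": 0},{"tx": -1,"ty": -0.15,"tz": 0,"twist": 0},{"tx": -1,"ty": -0.15,"tz": 0,"twist": 0}], claw=0, grip_force=10)

```text
t: 2.03
eef_pos: [0.3554, -0.2909, 0.2024]
ee_rot: [-3.14, 0.0, -1.91]
force: [-0.1, -0.4, 0.4]
width: 0.04
gripper_force: 0.0
```

>>> arm_command(commands=[{"tx": -1,"ty": -0.15,"tz": 0,"twist": 0},{"tx": -1,"ty": -0.15,"tz": 0,"twist": 0},{"tx": -1,"ty": -0.15,"tz": 0,"twist": 0},{"tx": -1,"ty": -0.15,"tz": 0,"twist": 0},{"tx": -1,"ty": -0.15,"tz": 0,"twist": 0},{"tx": -1,"ty": -0.15,"tz": 0,"twist": 0},{"tx": -1,"ty": -0.15,"tz": 0,"twist": 0},{"tx": -1,"ty": -0.15,"tz": 0,"twist": 0}])

```text
t: 2.7
eef_pos: [0.4745, -0.0693, 0.2014]
ee_rot: [3.141, -0.0, -1.913]
force: [-0.1, 0.4, -0.9]
width: 0.0004
gripper_force: 0.0
```

>>> arm_command(commands=[{"tx": -0.15,"ty": -0.03,"tz": 0,"twist": -0.038},{"tx": -0.3,"ty": -0.06,"tz": 0,"twist": -0.075},{"tx": -0.45,"ty": -0.09,"tz": 0,"twist": -0.075},{"tx": -0.57,"ty": -0.1,"tz": 0,"twist": -0.075},{"tx": -0.57,"ty": -0.1,"tz": 0,"twist": -0.075},{"tx": -0.57,"ty": -0.1,"tz": 0,"twist": -0.075},{"tx": -0.57,"ty": -0.1,"tz": 0,"twist": -0.075},{"tx": -0.57,"ty": -0.1,"tz": 0,"twist": -0.075}])

```text
t: 3.37
eef_pos: [0.5447, 0.0538, 0.2018]
ee_rot: [3.141, -0.0, -1.681]
force: [-0.4, -1.1, -0.0]
width: 0.0003
gripper_force: 0.0
```

```bash
cat >> h.py <<'E'
from scipy.optimize import least_squares
W=np.array([[-48,48],[-48,-48],[48,48],[48,-48]])/1000
def fit(cam):
    P=[]
    for r in regions_of("cover1",cam)[:6]:
        m=r["region"].astype(np.uint8); c,_=cv2.findContours(m,0,2); c=max(c,key=cv2.contourArea)
        (u,v),sz,a=cv2.minAreaRect(c); P.append(ray(cam,(u,v),0.026)[:2]); print(round(r["score"],2),np.round([u,v,*sz]),P[-1].round(4))
    P=np.array(P)
    def pts(x): c,s=np.cos(x[2]),np.sin(x[2]); return x[:2]+W@np.array([[c,s],[-s,c]])
    f=lambda x: np.linalg.norm(pts(x)[:,None]-P[None],axis=2).min(1)
    x=least_squares(f,[.57,.065,-.1]).x
    print("board",x.round(4),"res",f(x).round(4)); print(pts(x).round(4)); return x
E
python3 - <<'E'
from h import *
s=get_state();print(s["t"],s["eef_pos"],s["ee_rot"],s["force"])
cv2.imwrite("pics/w1.png",grab_frame("wrist")[:,:,::-1]);fit("wrist")
grab_frame("top");fit("top")
E
```

```text
3.3667 [0.54469032 0.05378773 0.20177584] [ 3.14124675e+00 -2.27300485e-04 -1.68115080e+00] [-0.36053151 -1.07203062 -0.04178869]
0.82 [340. 261.  68.  72.] [0.5224 0.1146]
0.63 [340. 171.  78.  80.] [0.5142 0.0213]
0.62 [248. 264.  66.  75.] [0.6188 0.1074]
0.61 [241. 174.  79.  79.] [0.6102 0.0128]
board [ 0.5664  0.064  -0.085 ] res [0.0014 0.0011 0.0006 0.0007]
[[0.5226 0.1159]
 [0.5145 0.0203]
 [0.6183 0.1078]
 [0.6101 0.0121]]
0.64 [328. 232.  17.  12.] [ 0.6292 -0.0134]
board [ 0.6292 -0.0134 -0.7661] res [0.0679 0.0679 0.0679 0.0679]
[[ 0.6279  0.0544]
 [ 0.5613 -0.0148]
 [ 0.697  -0.0121]
 [ 0.6305 -0.0813]]
```

View pics/w1.png

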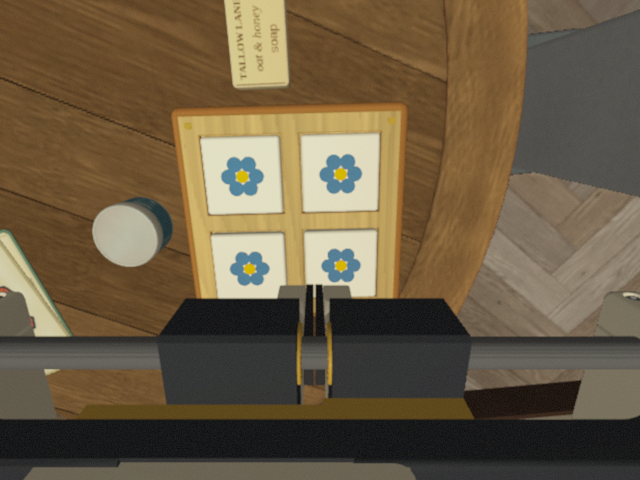

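The wrist view shows all four covers, with flowers at (341,174), (341,266), (242,176) and (249,269) px. The lower two covers are partly hidden, so I'll refine their centres with the flowers.

```bash
cat >> h.py <<'E'
def delta(p):
    s=get_state(); y=s["ee_rot"][2]; d=np.array(p)-s["eef_pos"]
    return np.array([d[0]*np.cos(y)+d[1]*np.sin(y), d[0]*np.sin(y)-d[1]*np.cos(y), -d[2]])/.25
E
python3 - <<'E'
from h import *
P=np.array([ray("wrist",u,.026)[:2] for u in [(340.5,265.5),(340.5,174),(249.5,268.5),(242,176)]])
print(P.round(4))
def pts(x,w): c,s=np.cos(x[2]),np.sin(x[2]); return x[:2]+w@np.array([[c,s],[-s,c]])
x=least_squares(lambda x:(pts(x,W)-P).ravel(),[.566,.064,-.085]).x
print(x.round(4),(pts(x,W)-P).round(4)); C=pts(x,W);E=pts(x,W*[1,22/48]);print(C.round(4),E.round(4))
for e in E: print(delta([*e,.045]).round(3))
E
```

```text
[[0.5225 0.1203]
 [0.5141 0.0243]
 [0.6187 0.1132]
 [0.6101 0.0157]]
[ 0.5663  0.0684 -0.0847] [[ 0.0001 -0.    ]
 [ 0.0004  0.0003]
 [-0.0005 -0.001 ]
 [ 0.      0.0008]]
[[0.5226 0.1203]
 [0.5145 0.0246]
 [0.6182 0.1121]
 [0.6101 0.0165]] [[0.5204 0.0943]
 [0.5167 0.0505]
 [0.616  0.0862]
 [0.6123 0.0424]]
[-0.147  0.115  0.628]
[0.029 0.111 0.628]
[-0.156 -0.268  0.628]
[ 0.02  -0.273  0.628]
```

>>> arm_command(commands=[{"tx": 0.03,"ty": 0.11,"tz": 0.15,"twist": 0},{"tx": 0.03,"ty": 0.11,"tz": 0.3,"twist": 0},{"tx": 0.03,"ty": 0.11,"tz": 0.45,"twist": 0},{"tx": 0.03,"ty": 0.11,"tz": 0.58,"twist": 0},{"tx": 0.03,"ty": 0.11,"tz": 0.65,"twist": 0},{"tx": 0.03,"ty": 0.11,"tz": 0.65,"twist": 0},{"tx": 0.03,"ty": 0.11,"tz": 0.65,"twist": 0},{"tx": 0.03,"ty": 0.11,"tz": 0.65,"twist": 0}])

```text
t: 4.23
eef_pos: [0.5182, 0.0514, 0.0407]
ee_rot: [-3.14, 0.001, -1.679]
force: [-0.4, -0.5, -0.6]
width: 0.0004
gripper_force: 0.0
```

>>> arm_command(commands=[{"tx": 0,"ty": 0,"tz": 0.012,"twist": 0},{"tx": 0,"ty": 0,"tz": 0.024,"twist": 0},{"tx": 0,"ty": 0,"tz": 0.036,"twist": 0},{"tx": 0,"ty": 0,"tz": 0.044,"twist": 0},{"tx": 0,"ty": 0,"tz": 0.05,"twist": 0},{"tx": 0,"ty": 0,"tz": 0.05,"twist": 0},{"tx": 0,"ty": 0,"tz": 0.05,"twist": 0},{"tx": 0,"ty": 0,"tz": 0.05,"twist": 0}])

```text
t: 4.9
eef_pos: [0.5171, 0.0512, 0.0268]
ee_rot: [-3.142, -0.0, -1.679]
force: [0.1, -0.0, -0.0]
width: 0.0007
gripper_force: 0.0
```

>>> arm_command(commands=[{"tx": 0,"ty": 0,"tz": 0.002,"twist": 0},{"tx": 0,"ty": 0,"tz": 0.004,"twist": 0},{"tx": 0,"ty": 0,"tz": 0.006,"twist": 0},{"tx": 0,"ty": 0,"tz": 0.007,"twist": 0},{"tx": 0,"ty": 0,"tz": 0.007,"twist": 0},{"tx": 0,"ty": 0,"tz": 0.007,"twist": 0},{"tx": 0,"ty": 0,"tz": 0.007,"twist": 0},{"tx": 0,"ty": 0,"tz": 0.007,"twist": 0}])

```text
t: 5.57
eef_pos: [0.5171, 0.0512, 0.025]
ee_rot: [-3.142, 0.0, -1.679]
force: [-0.8, 0.8, 0.7]
width: 0.0006
gripper_force: 0.0
```

>>> arm_command(commands=[{"tx": 0,"ty": 0,"tz": 0.001,"twist": 0},{"tx": 0,"ty": 0,"tz": 0.002,"twist": 0},{"tx": 0,"ty": 0,"tz": 0.003,"twist": 0},{"tx": 0,"ty": 0,"tz": 0.004,"twist": 0},{"tx": 0,"ty": 0,"tz": 0.004,"twist": 0},{"tx": 0,"ty": 0,"tz": 0.004,"twist": 0},{"tx": 0,"ty": 0,"tz": 0.004,"twist": 0},{"tx": 0,"ty": 0,"tz": 0.004,"twist": 0}])

```text
t: 6.23
eef_pos: [0.517, 0.0512, 0.024]
ee_rot: [3.142, -0.0, -1.679]
force: [-0.9, 1.2, -0.9]
width: 0.0005
gripper_force: 0.0
```

Run:
```python
from h import *
F=[]
for i in range(4):
    im=grab_frame("wrist");F.append(get_state()["force"])
print(np.array(F).round(2))
cv2.imwrite("pics/w2.png",im[:,:,::-1])
```

```text
[[-0.21  0.5  -0.2 ]
 [-0.03 -1.14  1.12]
 [ 0.34  0.27 -0.47]
 [ 0.72 -1.24  1.17]]
```

View pics/w2.png

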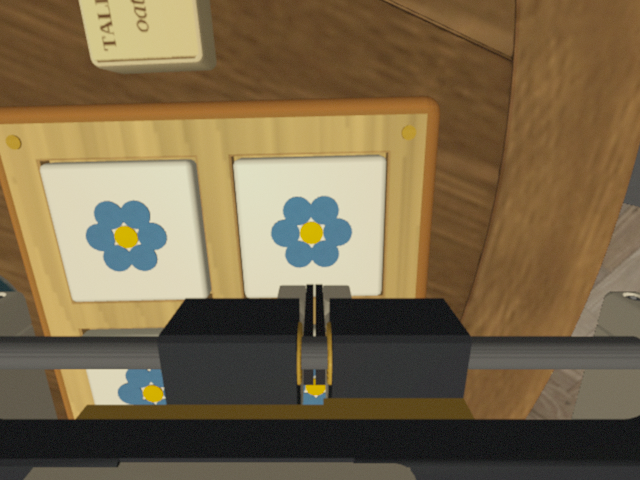

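The near right cover's flower is at (311,233) and the fingertip at about (315,290), over the cover's inner edge. There is no clear force yet, so I'll go down a bit further in small steps.

>>> arm_command(commands=[{"tx": 0,"ty": 0,"tz": 0.001,"twist": 0},{"tx": 0,"ty": 0,"tz": 0.002,"twist": 0},{"tx": 0,"ty": 0,"tz": 0.003,"twist": 0},{"tx": 0,"ty": 0,"tz": 0.004,"twist": 0},{"tx": 0,"ty": 0,"tz": 0.004,"twist": 0},{"tx": 0,"ty": 0,"tz": 0.004,"twist": 0},{"tx": 0,"ty": 0,"tz": 0.004,"twist": 0},{"tx": 0,"ty": 0,"tz": 0.004,"twist": 0}])

```text
t: 7.1
eef_pos: [0.5171, 0.0512, 0.023]
ee_rot: [-3.142, 0.0, -1.679]
force: [0.2, -0.5, -0.3]
width: 0.0003
gripper_force: 0.0
```

>>> arm_command(commands=[{"tx": 0,"ty": 0,"tz": 0.001,"twist": 0},{"tx": 0,"ty": 0,"tz": 0.002,"twist": 0},{"tx": 0,"ty": 0,"tz": 0.003,"twist": 0},{"tx": 0,"ty": 0,"tz": 0.003,"twist": 0},{"tx": 0,"ty": 0,"tz": 0.003,"twist": 0},{"tx": 0,"ty": 0,"tz": 0.003,"twist": 0},{"tx": 0,"ty": 0,"tz": 0.003,"twist": 0},{"tx": 0,"ty": 0,"tz": 0.003,"twist": 0}])

```text
t: 7.77
eef_pos: [0.5171, 0.0512, 0.0223]
ee_rot: [3.142, -0.0, -1.679]
force: [0.6, 0.5, -0.0]
width: 0.0005
gripper_force: 0.0
```

>>> arm_command(commands=[{"tx": 0,"ty": 0,"tz": 0.001,"twist": 0},{"tx": 0,"ty": 0,"tz": 0.002,"twist": 0},{"tx": 0,"ty": 0,"tz": 0.003,"twist": 0},{"tx": 0,"ty": 0,"tz": 0.004,"twist": 0},{"tx": 0,"ty": 0,"tz": 0.005,"twist": 0},{"tx": 0,"ty": 0,"tz": 0.005,"twist": 0},{"tx": 0,"ty": 0,"tz": 0.005,"twist": 0},{"tx": 0,"ty": 0,"tz": 0.005,"twist": 0}])

```text
t: 8.43
eef_pos: [0.5171, 0.0512, 0.021]
ee_rot: [-3.142, 0.0, -1.679]
force: [-0.7, -1.0, -0.1]
width: 0.0004
gripper_force: 0.0
```

Run:
```python
from h import *
F=[]
for i in range(4):
    im=grab_frame("scene");s=get_state();F.append(s["force"])
print(np.array(F).round(2),s["eef_pos"],s["joint_efforts"])
cv2.imwrite("pics/s3.png",cv2.resize(im[220:340,240:400,::-1],(800,600),interpolation=3))
```

```text
[[ 0.23 -0.17 -0.26]
 [-0.29  0.37 -0.11]
 [ 0.38  0.51 -0.33]
 [ 0.51 -0.59 -0.68]] [0.51705677 0.05117733 0.02101617] [ 6.15584486e-04 -4.48701489e+01  2.04652494e+01  4.89149719e+00
 -1.31359554e-02  6.99260750e-05]
```

View pics/s3.png

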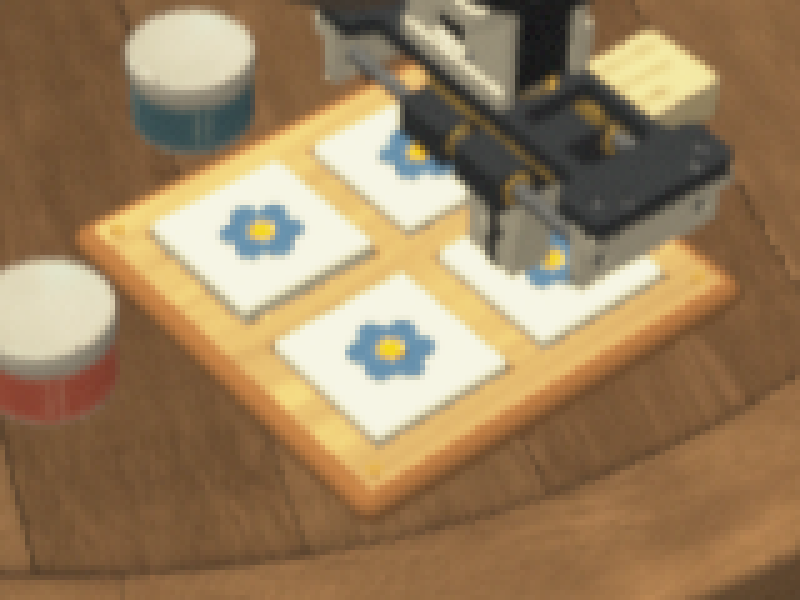

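The fingertip at about (505,275) in the crop hovers over the inner edge of the near right cover without touching. The far left cover, centred at (262,232), shows a thicker dark side than the others, so it may be the raised one. I'll keep descending to find the true contact height.

>>> arm_command(commands=[{"tx": 0,"ty": 0,"tz": 0.001,"twist": 0},{"tx": 0,"ty": 0,"tz": 0.002,"twist": 0},{"tx": 0,"ty": 0,"tz": 0.003,"twist": 0},{"tx": 0,"ty": 0,"tz": 0.004,"twist": 0},{"tx": 0,"ty": 0,"tz": 0.005,"twist": 0},{"tx": 0,"ty": 0,"tz": 0.005,"twist": 0},{"tx": 0,"ty": 0,"tz": 0.005,"twist": 0},{"tx": 0,"ty": 0,"tz": 0.005,"twist": 0}])

```text
t: 9.3
eef_pos: [0.5171, 0.0511, 0.0198]
ee_rot: [3.142, -0.0, -1.679]
force: [0.3, 0.2, 0.1]
width: 0.0007
gripper_force: 0.0
```

Run:
```python
from h import *
c=calibration("scene");K=np.array(c["camera_matrix"]);T=np.linalg.inv(np.array(c["extrinsics"]))
s=get_state()
for p in [s["eef_pos"],[.5145,.0246,.026],[.6182,.1121,.026],[.5226,.1203,.026]]:
    q=K@(T[:3,:3]@np.array(p)+T[:3,3]); q=q[:2]/q[2]; print(q, (q-[240,220])*5)
print(s["force"],s["eef_pos"])
```

```text
[341.26551332 279.12445048] [506.32756662 295.62225242]
[350.13229089 272.31590119] [550.66145444 261.57950594]
[292.19419584 267.62346259] [260.97097922 238.11731293]
[318.04028012 290.52783157] [390.20140062 352.63915784]
[0.2951305  0.24051004 0.11388071] [0.5170547  0.05114764 0.01976817]
```

>>> arm_command(commands=[{"tx": 0,"ty": 0,"tz": 0.001,"twist": 0},{"tx": 0,"ty": 0,"tz": 0.002,"twist": 0},{"tx": 0,"ty": 0,"tz": 0.003,"twist": 0},{"tx": 0,"ty": 0,"tz": 0.004,"twist": 0},{"tx": 0,"ty": 0,"tz": 0.005,"twist": 0},{"tx": 0,"ty": 0,"tz": 0.005,"twist": 0},{"tx": 0,"ty": 0,"tz": 0.005,"twist": 0},{"tx": 0,"ty": 0,"tz": 0.005,"twist": 0}])

```text
t: 9.97
eef_pos: [0.5171, 0.0512, 0.0185]
ee_rot: [-3.142, 0.0, -1.679]
force: [-0.7, 0.0, 0.5]
width: 0.0005
gripper_force: 0.0
```

```bash
cat >> h.py <<'E'
def force(n=4):
    F=[]
    for i in range(n): im=grab_frame("wrist"); s=get_state(); F.append(s["force"])
    print(s["t"],s["eef_pos"].round(4),"F",np.mean(F,0).round(2)); return im
E
python3 -c "
from h import *
cv2.imwrite('pics/w4.png',force()[:,:,::-1])"
```

```text
10.1667 [0.5171 0.0512 0.0185] F [0.18 0.1  0.27]
```

View pics/w4.png

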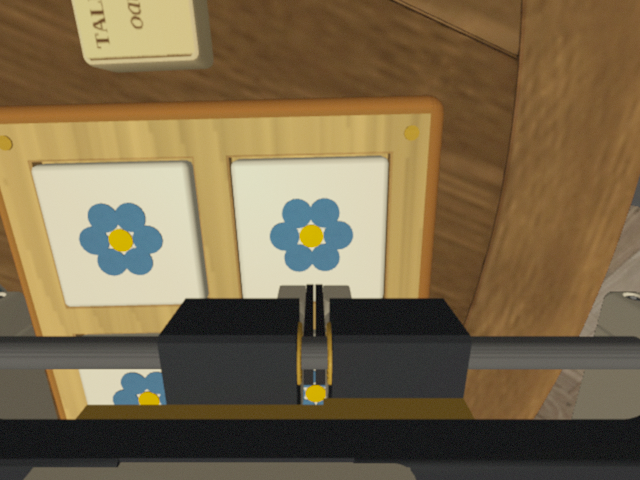

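The picture shows no contact yet, and the flower is still square at (311,236). Continuing down.

>>> arm_command(commands=[{"tx": 0,"ty": 0,"tz": 0.001,"twist": 0},{"tx": 0,"ty": 0,"tz": 0.002,"twist": 0},{"tx": 0,"ty": 0,"tz": 0.003,"twist": 0},{"tx": 0,"ty": 0,"tz": 0.004,"twist": 0},{"tx": 0,"ty": 0,"tz": 0.005,"twist": 0},{"tx": 0,"ty": 0,"tz": 0.005,"twist": 0},{"tx": 0,"ty": 0,"tz": 0.005,"twist": 0},{"tx": 0,"ty": 0,"tz": 0.005,"twist": 0}])

```text
t: 10.83
eef_pos: [0.5171, 0.0512, 0.0173]
ee_rot: [3.142, -0.0, -1.679]
force: [0.5, 0.1, 0.4]
width: 0.0008
gripper_force: 0.0
```

```bash
python3 -c "
from h import *
force(3)"
```

```text
10.9833 [0.5171 0.0512 0.0173] F [ 0.2  -0.03 -0.26]
```

>>> arm_command(commands=[{"tx": 0,"ty": 0,"tz": 0.001,"twist": 0},{"tx": 0,"ty": 0,"tz": 0.002,"twist": 0},{"tx": 0,"ty": 0,"tz": 0.003,"twist": 0},{"tx": 0,"ty": 0,"tz": 0.004,"twist": 0},{"tx": 0,"ty": 0,"tz": 0.005,"twist": 0},{"tx": 0,"ty": 0,"tz": 0.005,"twist": 0},{"tx": 0,"ty": 0,"tz": 0.005,"twist": 0},{"tx": 0,"ty": 0,"tz": 0.005,"twist": 0}])

```text
t: 11.65
eef_pos: [0.5171, 0.0512, 0.016]
ee_rot: [-3.142, 0.0, -1.679]
force: [0.1, -0.1, -0.2]
width: 0.0002
gripper_force: 0.0
```

```bash
python3 -c "
from h import *
force(3)"
```

```text
11.8 [0.5171 0.0512 0.016 ] F [-0.21 -0.39  0.26]
```

Run:
```python
from h import *
im=grab_frame("scene")
cv2.imwrite("pics/s5.png",cv2.resize(im[240:300,310:390,::-1],(800,600),interpolation=cv2.INTER_CUBIC))
c=calibration("scene");K=np.array(c["camera_matrix"]);T=np.linalg.inv(np.array(c["extrinsics"]))
s=get_state()
for dz in [0,.005,.01,.015]:
    p=s["eef_pos"]+[0,0,dz]
    q=K@(T[:3,:3]@p+T[:3,3]); q=q[:2]/q[2]; print(dz,((q-[310,240])*10).round())
```

```text
0 [312. 403.]
0.005 [313. 387.]
0.01 [314. 372.]
0.015 [315. 356.]
```

View pics/s5.png

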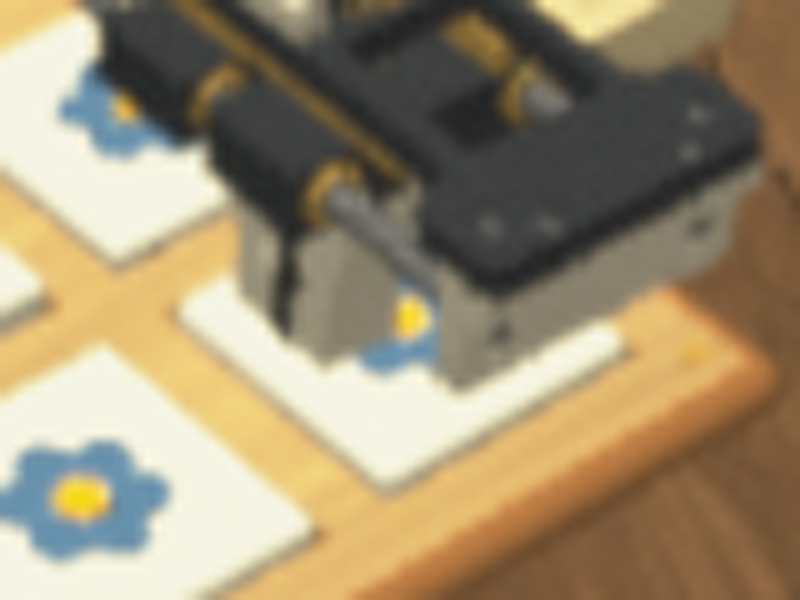

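The fingertips' underside at about (310,345) in the crop is well above the reported TCP, which projects to (312,403). The tips therefore still hover several mm above the cover, so I'll descend 2 mm per call, which is at most 8 N.

>>> arm_command(commands=[{"tx": 0,"ty": 0,"tz": 0.0016,"twist": 0},{"tx": 0,"ty": 0,"tz": 0.0032,"twist": 0},{"tx": 0,"ty": 0,"tz": 0.0048,"twist": 0},{"tx": 0,"ty": 0,"tz": 0.0064,"twist": 0},{"tx": 0,"ty": 0,"tz": 0.008,"twist": 0},{"tx": 0,"ty": 0,"tz": 0.008,"twist": 0},{"tx": 0,"ty": 0,"tz": 0.008,"twist": 0},{"tx": 0,"ty": 0,"tz": 0.008,"twist": 0}])

```text
t: 12.52
eef_pos: [0.5171, 0.0512, 0.014]
ee_rot: [-3.142, -0.0, -1.679]
force: [-0.2, -0.0, 0.2]
width: 0.0004
gripper_force: 0.0
```

>>> arm_command(commands=[{"tx": 0,"ty": 0,"tz": 0.0016,"twist": 0},{"tx": 0,"ty": 0,"tz": 0.0032,"twist": 0},{"tx": 0,"ty": 0,"tz": 0.0048,"twist": 0},{"tx": 0,"ty": 0,"tz": 0.0064,"twist": 0},{"tx": 0,"ty": 0,"tz": 0.008,"twist": 0},{"tx": 0,"ty": 0,"tz": 0.008,"twist": 0},{"tx": 0,"ty": 0,"tz": 0.008,"twist": 0},{"tx": 0,"ty": 0,"tz": 0.008,"twist": 0}])

```text
t: 13.18
eef_pos: [0.5171, 0.0512, 0.012]
ee_rot: [-3.142, -0.0, -1.679]
force: [-0.1, 0.1, 0.3]
width: 0.0003
gripper_force: 0.0
```

>>> arm_command(commands=[{"tx": 0,"ty": 0,"tz": 0.0016,"twist": 0},{"tx": 0,"ty": 0,"tz": 0.0032,"twist": 0},{"tx": 0,"ty": 0,"tz": 0.0048,"twist": 0},{"tx": 0,"ty": 0,"tz": 0.0064,"twist": 0},{"tx": 0,"ty": 0,"tz": 0.008,"twist": 0},{"tx": 0,"ty": 0,"tz": 0.008,"twist": 0},{"tx": 0,"ty": 0,"tz": 0.008,"twist": 0},{"tx": 0,"ty": 0,"tz": 0.008,"twist": 0}])

```text
t: 13.85
eef_pos: [0.5171, 0.0512, 0.01]
ee_rot: [3.142, 0.0, -1.679]
force: [-1.2, 0.4, -0.2]
width: 0.0006
gripper_force: 0.0
```

>>> arm_command(commands=[{"tx": 0,"ty": 0,"tz": 0.0016,"twist": 0},{"tx": 0,"ty": 0,"tz": 0.0032,"twist": 0},{"tx": 0,"ty": 0,"tz": 0.0048,"twist": 0},{"tx": 0,"ty": 0,"tz": 0.0064,"twist": 0},{"tx": 0,"ty": 0,"tz": 0.008,"twist": 0},{"tx": 0,"ty": 0,"tz": 0.008,"twist": 0},{"tx": 0,"ty": 0,"tz": 0.008,"twist": 0},{"tx": 0,"ty": 0,"tz": 0.008,"twist": 0}])

```text
t: 14.52
eef_pos: [0.5171, 0.0512, 0.008]
ee_rot: [3.142, 0.0, -1.679]
force: [0.3, 0.6, -0.3]
width: 0.0006
gripper_force: 0.0
```

Run:
```python
from h import *
force(3)
im=grab_frame("scene")
cv2.imwrite("pics/s6.png",cv2.resize(im[240:300,310:390,::-1],(800,600),interpolation=cv2.INTER_CUBIC))
```

```text
14.6667 [0.5171 0.0512 0.008 ] F [-0.68 -0.16 -0.23]
```

View pics/s6.png

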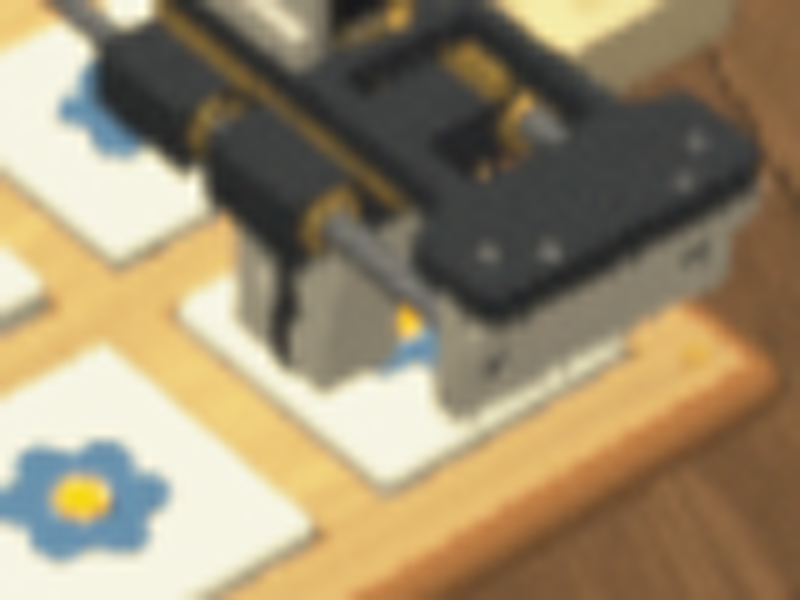

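Run:
```python
from h import *
c=calibration("scene");K=np.array(c["camera_matrix"]);E=np.array(c["extrinsics"]);T=np.linalg.inv(E)
s=get_state();e=s["eef_pos"];y=s["ee_rot"][2]
tx=np.array([np.cos(y),np.sin(y),0]);ty=np.array([np.sin(y),-np.cos(y),0])
def pr(p):
    q=K@(T[:3,:3]@p+T[:3,3]); return ((q[:2]/q[2]-[310,240])*10).round()
print("cam",E[:3,3].round(3), "tx",tx.round(2),"ty",ty.round(2))
for z in [.008,.02,.026,.03,.04,.06,.074]:
    print(z,"tip",pr([e[0],e[1],z]),"pad+x",pr(np.array([e[0],e[1],z])+tx*.0095),"-x",pr(np.array([e[0],e[1],z])-tx*.0095),"body",*[pr(np.array([e[0],e[1],z])+ty*a+tx*b) for a in(-.0965,.0965) for b in (-.039,.039)])
print([pr(np.array([*p,.026])) for p in [[.5145,.0246],[.5167,.0505],[.5177,.0625]]])
```

```text
cam [-0.092  0.731  0.892] tx [-0.11 -0.99  0.  ] ty [-0.99  0.11  0.  ]
0.008 tip [310. 428.] pad+x [342. 411.] -x [279. 445.] body [-73. 271.] [182. 142.] [455. 751.] [718. 595.]
0.02 tip [312. 390.] pad+x [344. 373.] -x [281. 408.] body [-73. 233.] [184. 105.] [458. 713.] [723. 558.]
0.026 tip [313. 372.] pad+x [345. 354.] -x [282. 389.] body [-73. 215.] [184.  86.] [460. 694.] [725. 539.]
0.03 tip [314. 359.] pad+x [346. 342.] -x [282. 376.] body [-73. 202.] [185.  74.] [461. 681.] [727. 526.]
0.04 tip [316. 327.] pad+x [348. 310.] -x [284. 344.] body [-73. 170.] [186.  42.] [463. 649.] [731. 494.]
0.06 tip [320. 262.] pad+x [352. 245.] -x [287. 279.] body [-73. 106.] [188. -21.] [469. 584.] [739. 429.]
0.074 tip [322. 216.] pad+x [355. 199.] -x [290. 233.] body [-74.  60.] [190. -67.] [473. 537.] [745. 382.]
[array([401., 323.]), array([317., 371.]), array([277., 394.])]
```

The geometry puts the real fingertips about 25 mm above the reported TCP, at roughly 33 mm height. The contact height is therefore about 7 mm further down.

>>> arm_command(commands=[{"tx": 0,"ty": 0,"tz": 0.002,"twist": 0},{"tx": 0,"ty": 0,"tz": 0.004,"twist": 0},{"tx": 0,"ty": 0,"tz": 0.006,"twist": 0},{"tx": 0,"ty": 0,"tz": 0.008,"twist": 0},{"tx": 0,"ty": 0,"tz": 0.01,"twist": 0},{"tx": 0,"ty": 0,"tz": 0.01,"twist": 0},{"tx": 0,"ty": 0,"tz": 0.01,"twist": 0},{"tx": 0,"ty": 0,"tz": 0.01,"twist": 0}])

```text
t: 15.38
eef_pos: [0.5171, 0.0512, 0.0055]
ee_rot: [3.142, -0.0, -1.679]
force: [0.2, -0.1, -0.6]
width: 0.0002
gripper_force: 0.0
```

>>> arm_command(commands=[{"tx": 0,"ty": 0,"tz": 0.0016,"twist": 0},{"tx": 0,"ty": 0,"tz": 0.0032,"twist": 0},{"tx": 0,"ty": 0,"tz": 0.0048,"twist": 0},{"tx": 0,"ty": 0,"tz": 0.0064,"twist": 0},{"tx": 0,"ty": 0,"tz": 0.008,"twist": 0},{"tx": 0,"ty": 0,"tz": 0.008,"twist": 0},{"tx": 0,"ty": 0,"tz": 0.008,"twist": 0},{"tx": 0,"ty": 0,"tz": 0.008,"twist": 0}])

```text
t: 16.05
eef_pos: [0.5171, 0.0512, 0.0035]
ee_rot: [3.142, -0.0, -1.679]
force: [-1.1, -0.4, -0.2]
width: 0.001
gripper_force: 0.0
```

>>> arm_command(commands=[{"tx": 0,"ty": 0,"tz": 0.0016,"twist": 0},{"tx": 0,"ty": 0,"tz": 0.0032,"twist": 0},{"tx": 0,"ty": 0,"tz": 0.0048,"twist": 0},{"tx": 0,"ty": 0,"tz": 0.0064,"twist": 0},{"tx": 0,"ty": 0,"tz": 0.008,"twist": 0},{"tx": 0,"ty": 0,"tz": 0.008,"twist": 0},{"tx": 0,"ty": 0,"tz": 0.008,"twist": 0},{"tx": 0,"ty": 0,"tz": 0.008,"twist": 0}])

```text
t: 16.72
eef_pos: [0.5171, 0.0512, 0.0016]
ee_rot: [-3.142, 0.0, -1.679]
force: [-0.4, -1.1, 0.2]
width: 0.0002
gripper_force: 0.5
```

>>> arm_command(commands=[{"tx": 0,"ty": 0,"tz": 0.0016,"twist": 0},{"tx": 0,"ty": 0,"tz": 0.0032,"twist": 0},{"tx": 0,"ty": 0,"tz": 0.0048,"twist": 0},{"tx": 0,"ty": 0,"tz": 0.006,"twist": 0},{"tx": 0,"ty": 0,"tz": 0.006,"twist": 0},{"tx": 0,"ty": 0,"tz": 0.006,"twist": 0},{"tx": 0,"ty": 0,"tz": 0.006,"twist": 0},{"tx": 0,"ty": 0,"tz": 0.006,"twist": 0}])

```text
t: 17.38
eef_pos: [0.5171, 0.0512, 0.0003]
ee_rot: [-3.141, -0.0, -1.679]
force: [-2.0, -0.1, 6.1]
width: 0.0006
gripper_force: 3.3
```

Run:
```python
from h import *
force(3)
```

```text
17.5333 [5.171e-01 5.120e-02 4.000e-04] F [-2.32 -0.23  6.48]
```

Contact at last: 6.5 N builds up within about 1.5 mm of travel. That is stiff, so the near right cover is sound, and its surface lies at a reported z of about 0.0018. Next is the suspicious far left cover.

>>> arm_command(commands=[{"tx": 0,"ty": 0,"tz": -0.06,"twist": 0},{"tx": -0.02,"ty": -0.04,"tz": -0.07,"twist": 0},{"tx": -0.09,"ty": -0.19,"tz": -0.07,"twist": 0},{"tx": -0.15,"ty": -0.31,"tz": -0.07,"twist": 0},{"tx": -0.182,"ty": -0.378,"tz": -0.07,"twist": 0},{"tx": -0.182,"ty": -0.378,"tz": -0.055,"twist": 0},{"tx": -0.182,"ty": -0.378,"tz": -0.04,"twist": 0},{"tx": -0.182,"ty": -0.378,"tz": -0.03,"twist": 0}])

```text
t: 18.2
eef_pos: [0.6146, 0.0857, 0.0063]
ee_rot: [3.14, -0.001, -1.68]
force: [-1.1, 0.1, -1.1]
width: 0.0003
gripper_force: 0.0
```

>>> arm_command(commands=[{"tx": 0,"ty": 0,"tz": 0.002,"twist": 0},{"tx": 0,"ty": 0,"tz": 0.004,"twist": 0},{"tx": 0,"ty": 0,"tz": 0.006,"twist": 0},{"tx": 0,"ty": 0,"tz": 0.008,"twist": 0},{"tx": 0,"ty": 0,"tz": 0.01,"twist": 0},{"tx": 0,"ty": 0,"tz": 0.012,"twist": 0},{"tx": 0,"ty": 0,"tz": 0.014,"twist": 0},{"tx": 0,"ty": 0,"tz": 0.014,"twist": 0}])

```text
t: 18.87
eef_pos: [0.6159, 0.0861, 0.0041]
ee_rot: [-3.142, -0.0, -1.679]
force: [0.6, -0.4, 0.7]
width: 0.0007
gripper_force: 0.3
```

Run:
```python
from h import *
force(3)
```

```text
19.0167 [0.616  0.0862 0.0041] F [ 0.7  -0.15  0.33]
```

Now down 2 mm more, to just above the sound-surface height.

>>> arm_command(commands=[{"tx": 0,"ty": 0,"tz": 0.001,"twist": 0},{"tx": 0,"ty": 0,"tz": 0.002,"twist": 0},{"tx": 0,"ty": 0,"tz": 0.003,"twist": 0},{"tx": 0,"ty": 0,"tz": 0.004,"twist": 0},{"tx": 0,"ty": 0,"tz": 0.005,"twist": 0},{"tx": 0,"ty": 0,"tz": 0.006,"twist": 0},{"tx": 0,"ty": 0,"tz": 0.006,"twist": 0},{"tx": 0,"ty": 0,"tz": 0.006,"twist": 0}])

```text
t: 19.68
eef_pos: [0.6161, 0.0861, 0.0031]
ee_rot: [-3.141, -0.0, -1.679]
force: [-1.6, -1.2, 7.2]
width: 0.0007
gripper_force: 3.3
```

Run:
```python
from h import *
force(3)
im=grab_frame("scene")
cv2.imwrite("pics/s7.png",cv2.resize(im[235:305,265:358,::-1],(797,600),interpolation=cv2.INTER_CUBIC))
```

```text
19.8333 [0.6161 0.0861 0.0032] F [-1.6  -1.41  6.56]
```

View pics/s7.png

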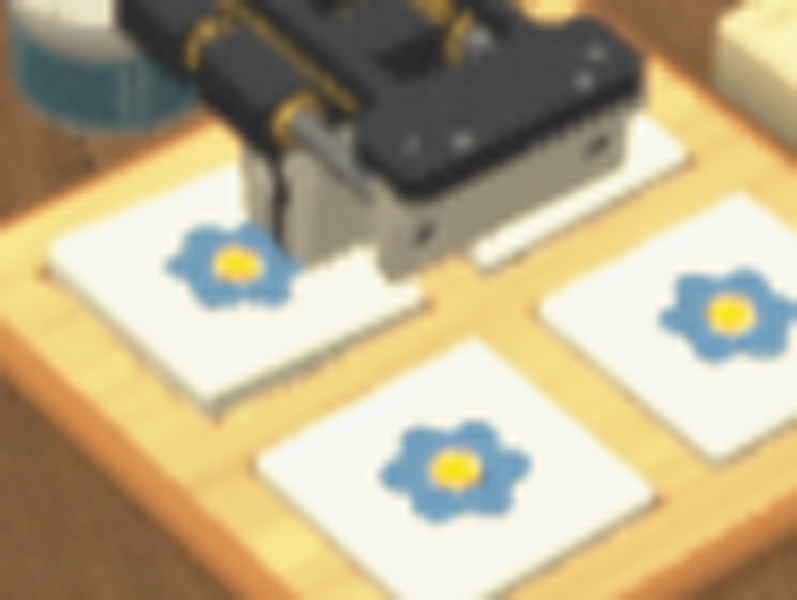

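The far left cover at (235,265) was touched about 2.5 mm higher than the sound one, and its side band is thick at its left corner and thin near the finger. It is the loose one and it is tipping. I'll press slightly more to make the tip certain, then compare with the released state.

>>> arm_command(commands=[{"tx": 0,"ty": 0,"tz": 0.001,"twist": 0},{"tx": 0,"ty": 0,"tz": 0.002,"twist": 0},{"tx": 0,"ty": 0,"tz": 0.003,"twist": 0},{"tx": 0,"ty": 0,"tz": 0.003,"twist": 0},{"tx": 0,"ty": 0,"tz": 0.003,"twist": 0},{"tx": 0,"ty": 0,"tz": 0.003,"twist": 0},{"tx": 0,"ty": 0,"tz": 0.003,"twist": 0},{"tx": 0,"ty": 0,"tz": 0.003,"twist": 0}])

```text
t: 20.55
eef_pos: [0.6162, 0.086, 0.0029]
ee_rot: [-3.141, -0.0, -1.679]
force: [-2.9, -1.2, 10.0]
width: 0.0
gripper_force: 5.3
```

Run:
```python
from h import *
force(3)
cv2.imwrite("pics/a.png",grab_frame("scene")[:,:,::-1])
```

```text
20.7 [0.6162 0.0861 0.0029] F [-2.89 -1.25 10.13]
```

>>> arm_command(commands=[{"tx": 0,"ty": 0,"tz": -0.02,"twist": 0},{"tx": 0,"ty": 0,"tz": -0.05,"twist": 0},{"tx": 0,"ty": 0,"tz": -0.07,"twist": 0},{"tx": 0,"ty": 0,"tz": -0.07,"twist": 0},{"tx": 0,"ty": 0,"tz": -0.07,"twist": 0},{"tx": 0,"ty": 0,"tz": -0.07,"twist": 0},{"tx": 0,"ty": 0,"tz": -0.07,"twist": 0},{"tx": 0,"ty": 0,"tz": -0.07,"twist": 0}])

```text
t: 21.42
eef_pos: [0.6157, 0.0861, 0.0189]
ee_rot: [3.141, -0.0, -1.679]
force: [0.4, 0.2, 0.1]
width: 0.0004
gripper_force: 0.0
```

Run:
```python
from h import *
force(1)
a=cv2.imread("pics/a.png");b=grab_frame("scene")[:,:,::-1]
cv2.imwrite("pics/ab.png",np.vstack([cv2.resize(i[248:288,265:332],None,fx=7.4,fy=7.4,interpolation=2) for i in(a,b)]))
C=[.6182,.1121]
print(delta([*C,.02]).round(3))
```

```text
21.4667 [0.6157 0.0861 0.0189] F [-0.79 -0.05 -0.47]
[-0.104  0.002 -0.004]
```

View pics/ab.png

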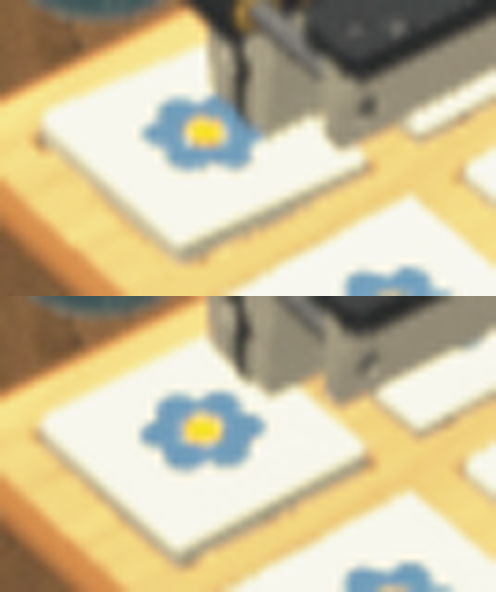

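The top picture (pressed) shows the side band tapering towards the finger, and the bottom one (released) shows it uniform. So the far left cover rocks, and it is the loose one. Now for the firm press on its middle.

>>> arm_command(commands=[{"tx": -0.05,"ty": 0,"tz": 0,"twist": 0},{"tx": -0.104,"ty": 0.002,"tz": 0,"twist": 0},{"tx": -0.104,"ty": 0.002,"tz": 0.02,"twist": 0},{"tx": -0.104,"ty": 0.002,"tz": 0.04,"twist": 0},{"tx": -0.104,"ty": 0.002,"tz": 0.05,"twist": 0},{"tx": -0.104,"ty": 0.002,"tz": 0.05,"twist": 0},{"tx": -0.104,"ty": 0.002,"tz": 0.05,"twist": 0},{"tx": -0.104,"ty": 0.002,"tz": 0.05,"twist": 0}])

```text
t: 22.18
eef_pos: [0.6183, 0.1118, 0.0068]
ee_rot: [3.142, -0.0, -1.679]
force: [0.3, -0.3, 0.1]
width: 0.0005
gripper_force: 0.0
```

>>> arm_command(commands=[{"tx": 0,"ty": 0,"tz": 0.004,"twist": 0},{"tx": 0,"ty": 0,"tz": 0.008,"twist": 0},{"tx": 0,"ty": 0,"tz": 0.012,"twist": 0},{"tx": 0,"ty": 0,"tz": 0.015,"twist": 0},{"tx": 0,"ty": 0,"tz": 0.018,"twist": 0},{"tx": 0,"ty": 0,"tz": 0.02,"twist": 0},{"tx": 0,"ty": 0,"tz": 0.02,"twist": 0},{"tx": 0,"ty": 0,"tz": 0.02,"twist": 0}])

```text
t: 22.85
eef_pos: [0.6187, 0.1121, 0.0036]
ee_rot: [-3.14, 0.0, -1.679]
force: [-5.4, 0.0, 12.8]
width: 0.0002
gripper_force: 6.9
```

>>> arm_command(commands=[{"tx": 0,"ty": 0,"tz": 0.001,"twist": 0},{"tx": 0,"ty": 0,"tz": 0.002,"twist": 0},{"tx": 0,"ty": 0,"tz": 0.003,"twist": 0},{"tx": 0,"ty": 0,"tz": 0.004,"twist": 0},{"tx": 0,"ty": 0,"tz": 0.004,"twist": 0},{"tx": 0,"ty": 0,"tz": 0.004,"twist": 0},{"tx": 0,"ty": 0,"tz": 0.004,"twist": 0},{"tx": 0,"ty": 0,"tz": 0.004,"twist": 0}])

```text
t: 23.52
eef_pos: [0.6187, 0.112, 0.0028]
ee_rot: [-3.14, 0.0, -1.679]
force: [-6.2, -0.0, 15.2]
width: 0.0004
gripper_force: 7.5
```

>>> arm_command(commands=[{"tx": 0,"ty": 0,"tz": 0.001,"twist": 0},{"tx": 0,"ty": 0,"tz": 0.002,"twist": 0},{"tx": 0,"ty": 0,"tz": 0.003,"twist": 0},{"tx": 0,"ty": 0,"tz": 0.004,"twist": 0},{"tx": 0,"ty": 0,"tz": 0.005,"twist": 0},{"tx": 0,"ty": 0,"tz": 0.006,"twist": 0},{"tx": 0,"ty": 0,"tz": 0.006,"twist": 0},{"tx": 0,"ty": 0,"tz": 0.006,"twist": 0}])

```text
t: 24.18
eef_pos: [0.6185, 0.112, 0.0014]
ee_rot: [-3.14, 0.0, -1.679]
force: [-6.0, 0.1, 15.0]
width: 0.0004
gripper_force: 8.2
```

The force holds at 15 N while z drops, so the catch is giving way. I'll continue.

>>> arm_command(commands=[{"tx": 0,"ty": 0,"tz": 0.001,"twist": 0},{"tx": 0,"ty": 0,"tz": 0.002,"twist": 0},{"tx": 0,"ty": 0,"tz": 0.003,"twist": 0},{"tx": 0,"ty": 0,"tz": 0.004,"twist": 0},{"tx": 0,"ty": 0,"tz": 0.005,"twist": 0},{"tx": 0,"ty": 0,"tz": 0.006,"twist": 0},{"tx": 0,"ty": 0,"tz": 0.007,"twist": 0},{"tx": 0,"ty": 0,"tz": 0.007,"twist": 0}])

```text
t: 24.85
eef_pos: [0.6186, 0.112, 0.0002]
ee_rot: [-3.14, 0.0, -1.678]
force: [-7.4, -0.5, 20.7]
width: 0.0007
gripper_force: 10.6
```

>>> arm_command(commands=[{"tx": 0,"ty": 0,"tz": 0.001,"twist": 0},{"tx": 0,"ty": 0,"tz": 0.002,"twist": 0},{"tx": 0,"ty": 0,"tz": 0.003,"twist": 0},{"tx": 0,"ty": 0,"tz": 0.004,"twist": 0},{"tx": 0,"ty": 0,"tz": 0.005,"twist": 0},{"tx": 0,"ty": 0,"tz": 0.005,"twist": 0},{"tx": 0,"ty": 0,"tz": 0.005,"twist": 0},{"tx": 0,"ty": 0,"tz": 0.005,"twist": 0}])

```text
t: 25.52
eef_pos: [0.6186, 0.112, -0.0006]
ee_rot: [-3.14, 0.0, -1.678]
force: [-9.6, -0.1, 25.3]
width: 0.0004
gripper_force: 12.3
```

>>> arm_command(commands=[{"tx": 0,"ty": 0,"tz": -0.02,"twist": 0},{"tx": 0,"ty": 0,"tz": -0.05,"twist": 0},{"tx": 0,"ty": 0,"tz": -0.12,"twist": 0},{"tx": 0,"ty": 0,"tz": -0.24,"twist": 0},{"tx": 0,"ty": 0,"tz": -0.38,"twist": 0},{"tx": 0,"ty": 0,"tz": -0.5,"twist": 0},{"tx": 0,"ty": 0,"tz": -0.6,"twist": 0},{"tx": 0,"ty": 0,"tz": -0.6,"twist": 0}])

```text
t: 26.18
eef_pos: [0.6214, 0.1129, 0.1528]
ee_rot: [-3.133, 0.004, -1.678]
force: [0.1, 0.3, 0.4]
width: 0.0003
gripper_force: 0.0
```

Run:
```python
from h import *
force(1)
b=grab_frame("scene")[:,:,::-1]
cv2.imwrite("pics/end.png",cv2.resize(b[228:322,260:385],(798,600),interpolation=2))
```

```text
26.2333 [0.6201 0.1127 0.1499] F [-0.22 -0.34  0.05]
```

View pics/end.png

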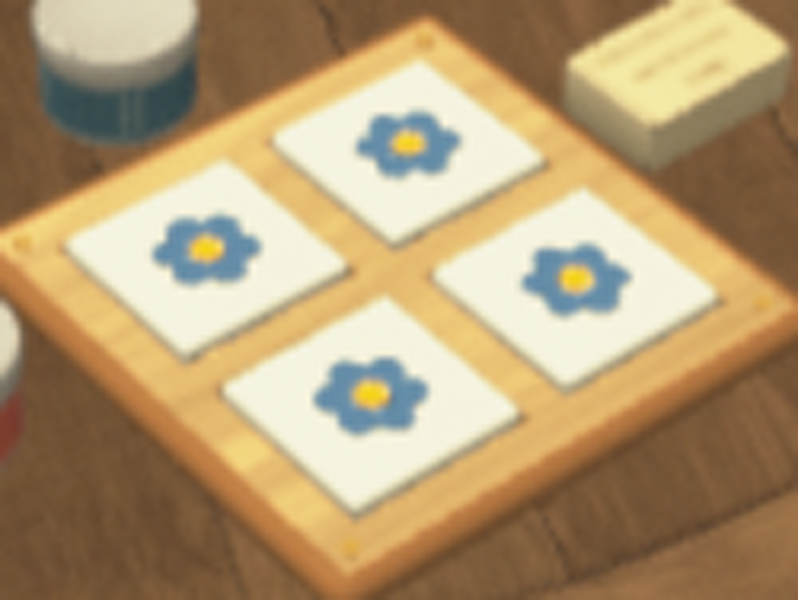

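The far left cover at (207,248) now shows the same thin edge as the other three, so all four are seated. The arm is clear of everything.

```bash
python3 -c "
from station import *
print(job_done())"
```

```text
the job is handed in; nothing more can be done
None
```

The far left cover (cover3) was the loose one. I found it by its rocking and pressed it home, and in the last picture all four covers lie flat; the job is handed in, but the hand-in gave no verdict.

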